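# Set the measuring board's carriage against the orange size stop

## Task

Set the measuring board for the next batch: press down the green pad in the middle of the blue carriage to free its brake, keep it pressed while you push the carriage along its guide until it rests against the orange stop, then let the pad spring back up so that the carriage stays locked there, and move clear. Use the fingertips inside the pad's recess only: do not take hold of the carriage by its dark outside or drag it with the brake on, and leave the tub, cup and jar where they stand.

Things in the scene. Friction and masses are not known exactly. Their poses are not given: they have to be found in the camera images.
- board: white measuring board, fixed: plate 170 x 460 x 12 mm, aluminium guide 40 mm wide along its length, its top 30 mm above the bench. Origin on the bench under the guide's middle; board y is the sliding direction, z up. The plate reaches 120 mm to -x and 50 mm to +x of the guide's centre line. Turned by up to 0.35 rad.
- carriage (a joint): position of the blue carriage along the board's y, m; 0 at the guide's middle. Carriage: 72 mm (board x) by 110 mm (board y); in its middle a recess 70 mm long, open sideways, floored by the green pad, between two end cheeks 20 mm thick with tops 65 mm above the bench. Push on a cheek's inner wall. Pad down: slides with about 2 N plus 4 N per m/s; pad up: a brake holds it against some 20 to 30 N.
- pad (a joint): how far the green pad is pressed down, m: about 0 up (brake on), 0.005 fully down. The brake is off once it is down 1.2 mm; 2 to 5 mm is a good press. Sprung: about 10 N to start, 12 N fully down; it springs back when let go.
- pad_top (a point): centre of the top face of the green pad, 58 mm (board x) by 66 mm (board y), 50 mm above the bench when up. The cheeks rise 15 mm above it, their inner walls 35 mm to either side of this point along board y. It travels with the carriage.
- shell: dark navy outside of the carriage, fixed to it, not to be touched: end faces (outer 6 mm of the cheeks), side skirts with tops 8 mm below the pad's top, and a pale cursor blade 80 mm long pointing to board -x at the carriage's middle, its top 37 mm above the bench. Origin 30 mm above the bench under the carriage's middle; it travels with the carriage.
- orange_stop_mid (a point): middle of the top of the orange stop, 64 mm above the bench (an 18 mm wide, 12 mm high knob stands on it): a fixed block 72 mm across, 20 mm thick along board y, on the guide's centre line, at either end of the guide. When the carriage touches it, this point and pad_top are 65 mm apart horizontally.
- grey_stop_mid (a point): the same point of the grey stop, same shape, at the other end of the guide: not the goal.
- tub: loose clear open tub 100 x 130 x 60 mm on the bench beyond the board; origin under its centre. Leave alone.
- cup: loose white open sample cup, 60 mm across the rim, 65 mm high, beyond the board; origin under its centre. Leave alone.
- jar: loose white jar with a blue cap, 54 mm diameter, 70 mm high, on the robot's side of the board; origin under its centre. Leave alone.

How it is judged:
By the outcome, as a careful person would: the job done as asked, in the order asked, and still so for the second after the job is handed in, with the robot touching nothing.
It also fails if it takes over 32 s, if anything falls off the work surface, if the arm or the gripper's body presses on something with over 40 N, if the wrist force passes 120 N, or if a joint passes its speed limit or range.

## Robot

A 6-joint arm with a two-finger parallel gripper is mounted at the origin on the work surface. World frame = base frame: x ahead of the robot, y to its left, z up, the work surface at z = 0. Lengths are in m, angles in rad, forces in N, time in s.
With the tool pointing down it reaches from about 0.375 to 0.925 m from the base axis. Payload 5.7 kg.
Tool frame: the origin (TCP) lies midway between the tips of the shut fingers; the grasp point (between the pads) lies 19 mm behind it; z points along the fingers, y is the line along which they close (so a half turn about z gives the same grasp; the last joint's range is limited). The gripper opens to 88 mm and grips with 3 to 60 N. Pads are 20 mm wide; open, the fingers measure 115 mm over their backs; the gripper's body (75 mm by 178 mm) begins 61 mm behind the grasp point.
Start: joints at [-1.325, 0.359, 1.51, -0, 1.272, -0.115], TCP at [0.212, -0.561, 0.223] pointing down, gripper open.
Joint ranges: [-2.97, 2.97], [-1.01, 2.36], [0.21, 2.38], [-0.96, 4.11], [0.2, 2.71], [-2.98, 2.98]. Speed limits (rad/s): [2.39, 2.39, 3.14, 3.14, 3.14, 3.14].

## Interface

Orientations are given as a unit quaternion [x, y, z, w].
In Python, from bench import move_ptp, servo_line, goto_joints, move_gripper, sleep, inverse_kinematics, capture, PlanningError, close_job, spot_in, silhouettes, current_clock, current_joint_pos, current_qvel, current_joint_torque, current_position, current_orientation, current_force, current_torque, current_finger_gap, current_grip_force gives the robot as it stands. Calls block until the motion is done:
- move_ptp(position, orientation): joint-space move of the TCP to a pose.
- servo_line(position, orientation=None, rate=0.15, contact_N=None): straight line of the TCP; orientation=None keeps the orientation; rate is the mean speed in m/s. With contact_N (N) it stops when the force on the tool has changed by that much, and returns True; else False.
- goto_joints(angles): joint-space move.
- move_gripper(opening): finger opening in m; the grip force is fixed at half the most; returns when the fingers have stopped.
- sleep(seconds).
- inverse_kinematics(position, orientation): joint angles nearest the present ones, or None.
- capture(name): name is "scene" or "top" or "wrist"; returns a dict with "image" (384x512x3 uint8, blue, green, red), "range_z" (384x512 float32, m along the optical axis (not along the pixel's ray), 0 where there is no reading), "intrinsics" (3x3 intrinsics, pixels), "k1" (the pictures are not rectified: a ray, as slopes to the right and down, at radius r is drawn at 1 + k1 r^2 times it, then the intrinsics apply), "R" (3x3) and "t" (3): a world point X has camera coordinates R X + t. Camera axes: x right, y down, z forward; pixel columns grow to the right and rows downward; lengths in m; the calibration is good to about 2 mm. A picture is of the moment at which its call begins.
A pose or a line that the arm cannot do raises PlanningError and nothing moves.
- close_job(): hands the job in; it is judged then, once.
Trained networks look in the newest picture that a camera, given by its name, has taken for a name from the list of things; names that differ only in an ending like _2 or _b are one class to them, and where a whole thing is asked for, a point or a joint stands for the part that bears it (a point fixed in the world has none). Each returns a list of dicts, best first, with "conf" (0 to 1); they miss things now and then, are a little off and sometimes report something else, mostly with a low value. They report only what shows in the picture. A call takes as long as a camera call.
- spot_in(camera, query): "xy" ([column, row] in pixels, amid what is visible of it).
- silhouettes(camera, query): "region" (384x512 bool, what is visible of it) and "xy" ([column, row] in pixels, amid what is visible of it).
Readings, each from a call of its own:
- current_clock(): time.
- current_joint_pos(): joint angles.
- current_qvel(): joint speeds.
- current_joint_torque(): joint torques, N m.
- current_position(): TCP position.
- current_orientation(): TCP orientation.
- current_force(): force on the tool from outside, world axes, zero at the start.
- current_torque(): the same for the moment, N m.
- current_finger_gap(): finger opening in m.
- current_grip_force(): force on a finger pad.
Only numpy, scipy, OpenCV 4.12 (cv2) and the standard library are available. Lean on these libraries where they do the work, as an engineer would, in place of code of your own. Each camera call takes 0.05 s, during which the arm holds its last target. There are 200 camera calls.

## Working session

There is one attempt and no reset: what is moved stays moved. The work goes in short steps, each a Python script; the robot and the scene stay as the last script left them, time stands still between calls to the robot, and variables do not carry over. Pictures are saved under pics/ and viewed, at most 10 in all, crops included, and the job is handed in when it is done.

```bash
mkdir -p pics; cat > h.py <<'E'
import numpy as np, cv2
from bench import *
def world(c,uv,z=None):
    K=c["intrinsics"];p=np.array([[uv]],float)
    d=cv2.undistortPoints(p,K,np.array([c["k1"],0,0,0.]))[0,0]
    r=c["R"].T@np.array([d[0],d[1],1.]);o=-c["R"].T@c["t"]
    if z is None:
        u,v=int(round(uv[0])),int(round(uv[1]));w=c["range_z"][v-2:v+3,u-2:u+3];w=w[w>0]
        return o+r*np.median(w) if len(w) else None
    return o+r*(z-o[2])/r[2]
E
python3 - <<'E'
from h import *
np.set_printoptions(precision=4,suppress=True)
ims=[]
for n in("scene","top"):
    c=capture(n);ims.append(c["image"])
    for q,z in(("pad_top",.05),("orange_stop_mid",.064),("grey_stop_mid",.064),("jar",None),("cup",None),("tub",None),("carriage",None)):
        for s in spot_in(n,q)[:2]: print(n,q,round(s["conf"],2),np.array(s["xy"]),world(c,s["xy"]),world(c,s["xy"],z) if z else "")
for n,i in zip("st",ims): cv2.imwrite(f"pics/{n}1.png",i)
print(current_clock(),current_orientation())
E
```

```text
scene pad_top 0.7 [224.7 228.9] [ 0.5597 -0.0486  0.0497] [ 0.56   -0.0488  0.05  ]
scene orange_stop_mid 0.88 [119.9 281.8] [ 0.5805 -0.2378  0.0634] [ 0.581  -0.2378  0.064 ]
scene grey_stop_mid 0.94 [315.1 192.4] [0.5771 0.1255 0.057 ] [0.5831 0.1202 0.064 ]
scene jar 0.69 [157.7 181.5] [ 0.3845 -0.093   0.0502] 
scene cup 0.87 [296.9 267.9] [0.6674 0.0217 0.0109] 
scene tub 0.9 [213.5 334.8] [ 0.6973 -0.1503  0.0032] 
scene carriage 0.62 [225.3 236.7] [ 0.5755 -0.0565  0.0497] 
top pad_top 0.87 [292.2 192. ] [ 0.5596 -0.0573  0.0496] [ 0.5595 -0.0572  0.05  ]
top grey_stop_mid 0.96 [197.3 186.9] [0.5627 0.1349 0.0759] [0.5647 0.1367 0.064 ]
top jar 0.68 [299.9 287.1] [ 0.3696 -0.0717  0.0701] 
top cup 0.9 [260.4 132.9] [0.6979 0.0103 0.0046] 
top tub 0.9 [339.1 127.2] [ 0.7141 -0.1639  0.0023] 
top carriage 0.74 [290.2 193.7] [ 0.5559 -0.0531  0.0501] 
0.8 [ 0.9838  0.1794  0.     -0.    ]
```

View pics/s1.png

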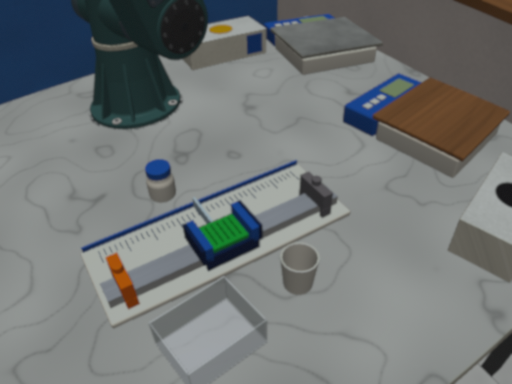

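View pics/t1.png

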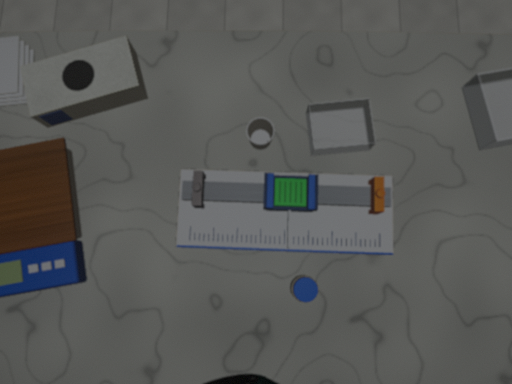

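Both pictures agree: the carriage is at top (291,192), the orange stop at top (378,195) on the -y side, and the grey stop at (198,189). The wide scale side faces the robot, so board y is roughly world y. Next I get the axis and take a close look from above the pad.

```bash
python3 - <<'E'
from h import *
np.set_printoptions(precision=4,suppress=True)
c=capture("top")
o=world(c,[378,195],.064);g=world(c,[198,189],.064)
print("top o,g",o,g,np.linalg.norm(o-g))
d=(g-o)[:2];yaw=np.arctan2(-d[0],d[1]);print("yaw",yaw)
from scipy.spatial.transform import Rotation as R
best=None
for s in(1,-1):
    tx=yaw+s*np.pi/2
    q=(R.from_euler('z',tx)*R.from_euler('x',np.pi)).as_quat()
    j=inverse_kinematics([.56,-.054,.2],q);print(s,q,j)
    if j is not None and (best is None or np.abs(np.array(j)[5])<best[0]): best=(abs(j[5]),q)
move_gripper(0.0)
move_ptp([.56,-.054,.2],best[1])
c=capture("wrist");cv2.imwrite("pics/w1.png",c["image"])
for q,z in(("pad_top",.05),("orange_stop_mid",.064),("grey_stop_mid",.064)):
    for s in spot_in("wrist",q)[:2]: print(q,round(s["conf"],2),np.array(s["xy"]),world(c,s["xy"]),world(c,s["xy"],z))
s=silhouettes("wrist","pad_top")
if s:
    m=s[0]["region"];v,u=np.nonzero(m);print(s[0]["conf"],m.sum())
    P=np.array([world(c,p,.05)[:2] for p in zip(u[::7],v[::7])],np.float32);print(cv2.minAreaRect(P))
print(current_clock(),current_position(),-c["R"].T@c["t"],best[1])
E
```

```text
top o,g [ 0.5539 -0.229   0.064 ] [0.5604 0.1351 0.064 ] 0.3641755396884038
yaw -0.01787109678449948
1 [0.7134 0.7008 0.     0.    ] [-0.2189  0.3272  1.6202  0.      1.1941 -0.201 ]
-1 [ 0.7008 -0.7134 -0.      0.    ] [-0.2189  0.3272  1.6202 -0.      1.1941  2.9406]
pad_top 0.64 [256.1 170.3] [ 0.5637 -0.0545  0.0501] [ 0.5637 -0.0545  0.05  ]
orange_stop_mid 0.46 [253.1 322.2] [ 0.5575 -0.2217  0.0622] [ 0.5575 -0.2203  0.064 ]
grey_stop_mid 0.31 [250.9 323. ] [ 0.5551 -0.2224  0.0626] [ 0.5551 -0.2213  0.064 ]
0.77 3767
((0.5608107447624207, -0.052425287663936615), (0.06635782867670059, 0.05869095027446747), 88.86515045166016)
4.6417 [ 0.56   -0.0546  0.2   ] [0.5612 0.0103 0.3615] [0.7134 0.7008 0.     0.    ]
```

View pics/w1.png

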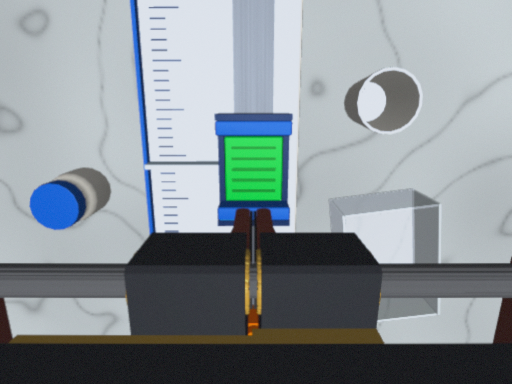

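The wrist picture shows the pad at (225–282, 137–201). Its fitted size of 66 x 59 mm matches the given size. The recess is clear. The fingers are shut, with their closing line across the guide. Next: press and push.

```bash
python3 - <<'E'
from h import *
np.set_printoptions(precision=4,suppress=True)
f=np.array([-.018,-1,0]); p=np.array([.5605,-.0535,0])+.010*f
servo_line(p+[0,0,.075],rate=.12)
servo_line(p+[0,0,.054],rate=.05); print("above",current_position(),current_force())
servo_line(p+[0,0,.0465],rate=.02); print("pressed",current_position(),current_force())
F=current_force()
hit=servo_line(p+.16*f+[0,0,.0465],rate=.07,contact_N=12)
print("push",hit,current_position(),current_force(),current_clock())
c=capture("top");cv2.imwrite("pics/t2.png",c["image"][120:280,150:420])
c2=capture("wrist");cv2.imwrite("pics/w2.png",c2["image"])
E
```

```text
above [ 0.5601 -0.0634  0.0536] [ 0.8411 -0.392   0.1353]
pressed [ 0.5609 -0.0636  0.0475] [-1.7938  1.8476 11.1493]
push True [ 0.5585 -0.1899  0.0476] [0.5702 3.024  5.7435] 8.5667
```

```bash
python3 - <<'E'
import cv2,numpy as np
a=cv2.resize(cv2.imread("pics/t2.png"),(512,303));b=cv2.imread("pics/w2.png")[:290]
cv2.imwrite("pics/m2.png",np.vstack([a,b]))
E
python3 - <<'E'
import sys;sys.path.insert(0,'.')
from h import *
np.set_printoptions(precision=4,suppress=True)
print(current_force(),current_position())
c=capture("wrist");s=silhouettes("wrist","pad_top")
if s:
    m=s[0]["region"];v,u=np.nonzero(m);P=np.array([world(c,p,.046)[:2] for p in zip(u[::7],v[::7])],np.float32);print(s[0]["conf"],cv2.minAreaRect(P))
E
```

```text
[-0.5334  2.2879  5.8383] [ 0.5585 -0.1899  0.0477]
0.65 ((0.5584766864776611, -0.16295097768306732), (0.05968432500958443, 0.05752928927540779), 88.85081481933594)
```

View pics/m2.png

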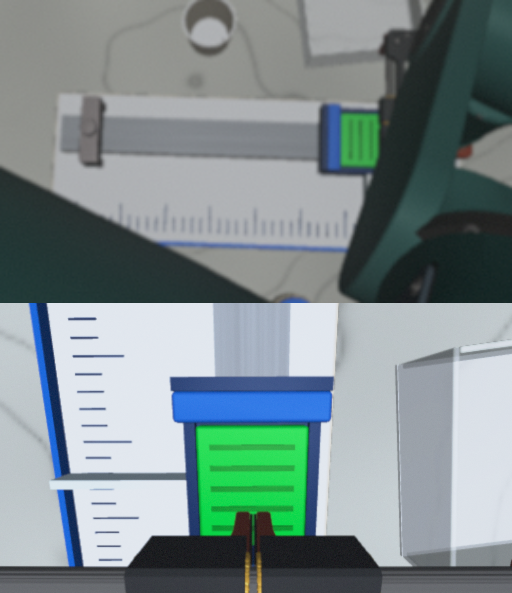

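The carriage seems to be at the stop, with the pad's far edge putting its centre near y = -0.166 (expected -0.164). I confirm with a gentle extra push, then lift straight up.

```bash
python3 - <<'E'
from h import *
np.set_printoptions(precision=4,suppress=True)
p=np.array(current_position());p[2]=.0465
hit=servo_line(p+.012*np.array([-.018,-1,0]),rate=.01,contact_N=10)
q=np.array(current_position());print(hit,q,current_force(),current_clock())
E
```

```text
True [ 0.5585 -0.1898  0.0478] [-1.4326  0.8467  4.5297] 9.2333
```

Fz has dropped, so I rule out a premature brake lock: press a little deeper, push again, and see whether it moves.

```bash
python3 - <<'E'
from h import *
np.set_printoptions(precision=4,suppress=True)
p=np.array(current_position());p[2]=.0455
servo_line(p,rate=.01);print(current_position(),current_force())
p[1]=current_position()[1]
hit=servo_line(p+.012*np.array([-.018,-1,0]),rate=.01,contact_N=10)
print(hit,current_position(),current_force(),current_clock())
E
```

```text
[ 0.5586 -0.1898  0.0468] [-3.8441  1.862  12.791 ]
True [ 0.5586 -0.1898  0.047 ] [-0.6364 -0.0573  5.4894] 10.0417
```

It doesn't move with the pad 3 mm down, so it's against the stop. Lift straight up, move clear and check.

```bash
python3 - <<'E'
from h import *
np.set_printoptions(precision=4,suppress=True)
p=np.array(current_position())
servo_line([p[0],p[1],.056],rate=.03);print(current_position(),current_force())
servo_line([p[0],p[1],.22],rate=.15)
move_ptp([.40,.10,.30],current_orientation())
c=capture("top");cv2.imwrite("pics/t3.png",cv2.resize(c["image"][100:300,150:420],(800,592)))
P={}
for q,z in(("pad_top",.05),("orange_stop_mid",.064)):
    s=silhouettes("top",q)
    for k in s[:1]:
        v,u=np.nonzero(k["region"]);W=np.array([world(c,a,z)[:2] for a in zip(u,v)],np.float32);print(q,k["conf"],k["xy"],world(c,k["xy"],z),world(c,k["xy"]),cv2.minAreaRect(W))
print(current_clock(),current_force())
E
```

```text
[ 0.5585 -0.1897  0.056 ] [ 0.1093 -0.2719 -0.0054]
pad_top 0.91 [347.2, 193.7] [ 0.5578 -0.1698  0.05  ] [ 0.5577 -0.1698  0.0502] ((0.5586901307106018, -0.16649116575717926), (0.06369655579328537, 0.058319561183452606), 89.4284896850586)
orange_stop_mid 0.69 [378.3, 194.4] [ 0.5551 -0.2297  0.064 ] [ 0.5534 -0.2267  0.075 ] ((0.5537089705467224, -0.23181326687335968), (0.023500123992562294, 0.07598946988582611), 83.57540130615234)
13.1917 [-0.2325 -0.2245 -0.0964]
```

View pics/t3.png

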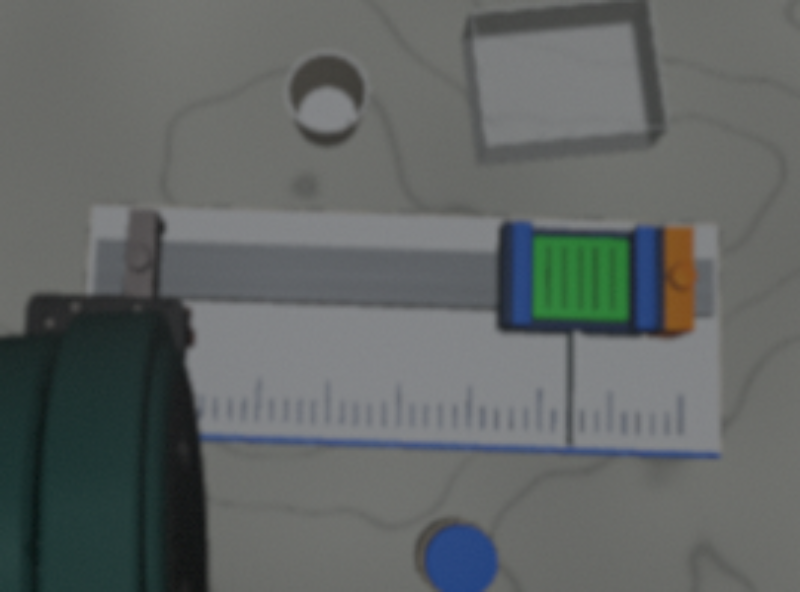

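The carriage, (500–662, 225–332) in this crop, touches the orange stop at (680,280). The pad is back up, with range giving 50.2 mm. Tub, cup and jar look undisturbed and the arm is clear, so I hand in.

```bash
python3 -c "
from bench import *
print(close_job())"
```

```text
the job is handed in; nothing more can be done
None
```

The job is handed in: the carriage rests against the orange stop, the pad has sprung back up so the brake should be holding it, and the arm is clear after about 13 s of the 32 s allowed.

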